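Sort the tester anvils into their own holders

TASK

The three steel anvils of the hardness tester have been put back in the wrong holders. Move them so that each one stands upright and fully seated in the holder whose base plate has the same outline as the anvil's head: round in round, square in square, oblong in oblong (it does not matter how it is turned about its own axis); the triangular holder is spare, may be used for parking, and ends up empty. Leave the loupe, the specimen and the clay block where they are.

Things in the scene. Friction and masses are not known exactly. Their poses are not given: they have to be found in the camera images.
- anvil_round_head (a point): anvil with a round bare-steel head, 48 mm in diameter and 26 mm tall, on a tapered shank hanging 28 mm below (22 mm across at the head, 10 mm at the tip); 0.18 to 0.35 kg; starts upright in one of the holders. This point: centre of the head, on the axis, 13 mm above its flat underside; z up the axis, x and y level.
- anvil_square_head (a point): anvil with a square bare-steel head, 44 x 44 mm, with a V-groove across its top, and 26 mm tall, on a tapered shank hanging 28 mm below (22 mm across at the head, 10 mm at the tip); 0.18 to 0.35 kg; starts upright in one of the holders. This point: centre of the head, on the axis, 13 mm above its flat underside; z up the axis, x along the groove, y across it, parallel to the head's sides (grasp two opposite sides).
- anvil_oblong_head (a point): anvil with an oblong bare-steel head, 36 mm (along x) by 64 mm (along y), flat top with two dark round spots, and 26 mm tall, on a tapered shank hanging 28 mm below (22 mm across at the head, 10 mm at the tip); 0.18 to 0.35 kg; starts upright in one of the holders. This point: centre of the head, on the axis, 13 mm above its flat underside; z up the axis, y along the long side, so grasp it across x.
- holder_round_mouth (a point): holder with a round base plate, 82 mm in diameter, 8 mm thick, dark steel, fixed, with a grey tapered cup in its middle: mouth 26 mm across, 32 mm outside, rim 42 mm above the bench, 30 mm deep. Takes any anvil with 2 mm play; fully seated, the head lies flat on the rim, its centre 13 mm above this point. This point: centre of the mouth, at rim height; z up; home of the round anvil.
- holder_square_mouth (a point): holder with a square base plate, 76 x 76 mm, 8 mm thick, dark steel, fixed, with a grey tapered cup in its middle: mouth 26 mm across, 32 mm outside, rim 42 mm above the bench, 30 mm deep. Takes any anvil with 2 mm play; fully seated, the head lies flat on the rim, its centre 13 mm above this point. This point: centre of the mouth, at rim height; z up; x and y along its sides; home of the square anvil.
- holder_oblong_mouth (a point): holder with an oblong base plate, 56 mm (x) by 104 mm (y), 8 mm thick, dark steel, fixed, with a grey tapered cup in its middle: mouth 26 mm across, 32 mm outside, rim 42 mm above the bench, 30 mm deep. Takes any anvil with 2 mm play; fully seated, the head lies flat on the rim, its centre 13 mm above this point. This point: centre of the mouth, at rim height; z up; home of the oblong anvil.
- holder_triangle_mouth (a point): spare holder with a triangular base plate, corners 58 mm from the centre, 8 mm thick, dark steel, fixed, with a grey tapered cup in its middle: mouth 26 mm across, 32 mm outside, rim 42 mm above the bench, 30 mm deep. Takes any anvil with 2 mm play; fully seated, the head lies flat on the rim, its centre 13 mm above this point. This point: centre of the mouth, at rim height; z up; empty at the start and at the end.
- loupe_center (a point): bystander: black stand loupe, 36 mm in diameter, 36 mm tall, loose; this point is its centre. Leave it (moving it more than 20 mm fails).
- specimen_center (a point): bystander: black round mounted specimen, 30 mm in diameter, 18 mm tall, loose; this point is its centre. Leave it (moving it more than 20 mm fails).
- clay_center (a point): bystander: grey-green block of clay, 33 x 51 x 17 mm, loose; this point is its centre. Leave it (moving it more than 20 mm fails).
Things that resemble listed ones, but are neither listed nor needed, are in the scene too. What is shaped like the part that bears anvil_round_head but green is not meant.

How it is judged:
By the outcome, as a careful person would: the job done as asked, in the order asked, and still so for the second after the job is handed in, with the robot touching nothing.
It also fails if it takes over 88 s, if anything falls off the work surface, if the arm or the gripper's body presses on something with over 40 N, if the wrist force passes 120 N, or if a joint passes its speed limit or range.

ROBOT

A 7-joint arm with a two-finger parallel gripper is mounted at the origin on a cart in front of the work surface, level with it; the furniture and walls round the work are solid. World frame = base frame: x ahead of the robot, y to its left, z up, the work surface at z = 0. Lengths are in m, angles in rad, forces in N, time in s.
With the tool pointing down it reaches from about 0.425 to 0.925 m from the base axis. Payload 6.8 kg.
Tool frame: the origin (TCP) lies on the centre line of the jaws, within the pads' length; the fingertips stand 25 mm ahead of it and the grasp point (between the pads) lies 6 mm ahead of it; z points along the fingers, y is the line along which they close (so a half turn about z gives the same grasp; the last joint's range is limited). The gripper opens to 85 mm and grips with 20 to 120 N. Pads are 22 mm wide; open, the fingers measure 114 mm over their backs; the gripper's body (76 mm by 85 mm) begins 54 mm behind the grasp point. The pads swing forward as they close: fully open they stand 13 mm farther back than shut.
Start: joints at [-1.309, 0.477, 0.022, 1.555, -0.011, 1.109, -0.083], TCP at [0.244, 0.629, 0.256] pointing down, gripper open.
Joint ranges: [-2.96, 2.96], [-0.34, 2.1], [-1.41, 1.46], [0.24, 2.44], [-1.37, 4.51], [0.17, 1.92], [-2.96, 2.96]. Speed limits (rad/s): [2.39, 2.39, 3.14, 3.14, 3.14, 3.14, 3.14].

INTERFACE

Orientations are given as a rotation vector (axis times angle).
In Python, from bench import telemetry, grab_frame, job gives the robot as it stands.
- The arm moves only by the tool apply_moves, never from a script. Its argument "rows" is a list of rows, each a list of 2 entries, a list of its own where there are three numbers: the shift along the tool's x, y, z each as a share of 250 mm, from -1 to 1, then the turn, a rotation vector about the tool's x, y, z each as a share of pi rad, from -1 to 1. A call has 1 to 10 rows; each row is the pose to reach, as a shift and turn from the pose commanded when the call began, along the tool's axes at that moment, turning the shorter way round; what a row does not reach only later rows make up. A row lasts 1/8 s, in which the tool goes at most 62.5 mm and 10.7 degrees, less where a joint would pass 70% of its speed; a pose out of reach is approached as far as the arm can. A call with a number of a shift or a turn outside -1 to 1 is refused whole. A call with a gripper value outside its range is refused whole. "jaw" is the gripper's target within -1 to 1 (fully open at 1, half-way at 0, shut at -1), set as the call begins (left out, the last holds). The fingers move at their own pace and stop on an object; "newtons" is the grip in N (left out, the last holds). Time passes only in rows, so rows that repeat a pose let the fingers close. It gives the time, the measured TCP pose, the force, the opening and the grip force at its end, in the units of the state.
- telemetry.get_obs(): the state, without advancing time (a new reading comes with each control period).
- grab_frame(name): name is "side" or "top"; returns a dict with "frame" (384x512x3 uint8, red, green, blue), "vertical_fov" (degrees; the focal length in pixels is half the picture's height over the tangent of half this angle, whatever the lens; pixels are square), "cx", "cy" (the principal point, pixels), "k1" (the pictures are not rectified: a ray, as slopes to the right and down, at radius r is drawn at 1 + k1 r^2 times it, then the intrinsics apply), "origin" and "attitude" of the camera in the world. Camera axes: x right, y up, looking along -z (the intrinsics and any distortion apply to the point x, -y, -z); pixel columns grow to the right and rows downward; lengths in m; the calibration is good to about 2 mm. A picture is of the moment at which its call begins. There is no depth.
- job.hand_in(): hands the job in; it is judged then, once.
The state is a dict: "clock": time; "joints": joint angles; "qvel": joint speeds; "tau": joint torques, N m; "tcp_pos": TCP position; "orientation": TCP orientation; "contact_force": force on the tool from outside, world axes, zero at the start; "moment": the same for the moment, N m; "grip_width": finger opening in m; "gripper_force": force on a finger pad.
Only numpy, scipy, OpenCV 4.12 (cv2) and the standard library are available. Lean on these libraries where they do the work, as an engineer would, in place of code of your own. Each camera call takes 0.05 s, during which the arm holds its last target. There are 200 camera calls.

## Working session

There is one attempt and no reset: what is moved stays moved. The work goes in short steps, Python scripts to look and compute and a tool call to move; the robot and the scene stay as the last step left them, time stands still between calls to the robot, and variables do not carry over. Pictures are saved under pics/ and viewed, at most 14 in all, crops included, and the job is handed in when it is done.

Besides the shell and the picture viewer there is one more tool, called after "Emit:" as name(argument=value, ...), one argument or row to a line, values as JSON. apply_moves: Moves the arm, as the interface text tells. Its arguments: {"type":"object","properties":{"rows":{"type":"array"},"jaw":{"type":"number"},"newtons":{"type":"number"}},"required":["rows"]}

```bash
mkdir -p pics; cat > h.py <<'E'
import numpy as np, cv2
from bench import telemetry, grab_frame, job
from scipy.spatial.transform import Rotation as R
def K(c):
    f=192/np.tan(np.radians(c["vertical_fov"])/2); return f
def att(c):
    a=np.array(c["attitude"],float)
    return a if a.shape==(3,3) else (R.from_rotvec(a).as_matrix() if a.size==3 else R.from_quat(a).as_matrix())
def proj(c,P):
    p=(np.atleast_2d(P)-np.array(c["origin"]))@att(c)
    s=np.c_[p[:,0]/-p[:,2],-p[:,1]/-p[:,2]]
    s=s*(1+c["k1"]*(s**2).sum(1,keepdims=True))
    return s*K(c)+[c["cx"],c["cy"]]
def unproj(c,uv,z):
    d=(np.atleast_2d(uv).astype(float)-[c["cx"],c["cy"]])/K(c); s=d.copy()
    for _ in range(30): s=d/(1+c["k1"]*(s**2).sum(1,keepdims=True))
    r=np.c_[s[:,0],-s[:,1],-np.ones(len(s))]@att(c).T; o=np.array(c["origin"])
    return o+r*((z-o[2])/r[:,2])[:,None]
def save(c,n,box=None):
    im=cv2.cvtColor(c["frame"],cv2.COLOR_RGB2BGR)
    if box: u0,v0,u1,v1=box; im=im[v0:v1,u0:u1]
    s=min(800/im.shape[1],600/im.shape[0])
    cv2.imwrite(f"pics/{n}.png",cv2.resize(im,None,fx=s,fy=s,interpolation=cv2.INTER_CUBIC))
E
python3 - <<'E'
from h import *
for n in("top","side"):
    c=grab_frame(n); save(c,n+"0"); print({k:v for k,v in c.items() if k!="frame"}); np.save(n+"0.npy",c,allow_pickle=True)
print(telemetry.get_obs())
E
```

```text
{'vertical_fov': 50.29726167835568, 'cx': 254.41668773429106, 'cy': 190.51768909231134, 'k1': -0.010524935521081847, 'origin': array([0.42714404, 0.04432844, 1.09442555]), 'attitude': array([ 0.16017748, -0.17670135, -1.71107964])}
{'vertical_fov': 49.17922522710503, 'cx': 260.9600223039678, 'cy': 189.4923864935814, 'k1': -0.04022451055959429, 'origin': array([0.42036403, 0.83687834, 0.68101214]), 'attitude': array([ 0.16081175, -1.32151069, -2.55628512])}
{'clock': 0.1, 'joints': array([-1.30908867,  0.47769367,  0.02236263,  1.55635262, -0.01151528,
        1.10926741, -0.08309487]), 'qvel': array([ 2.26885679e-04,  5.11838414e-04, -9.18495755e-05, -3.07559624e-03,
        9.32384167e-05, -1.58682262e-03, -9.11207875e-05]), 'tau': array([ 4.87420286e-03, -5.97761929e+01,  1.61400665e+00, -2.81952631e+01,
        1.28659874e-02,  4.97328394e-03, -1.55047303e-05]), 'tcp_pos': array([0.24380902, 0.62891165, 0.2554392 ]), 'orientation': array([-5.77553199e-01, -3.08785936e+00,  2.48497775e-03]), 'contact_force': array([-0.1091088 , -0.28585179,  0.3442308 ]), 'moment': array([-0.01566259,  0.03228693, -0.06792766]), 'gripper_force': 0.0, 'grip_width': 0.08551779742144675}
```

View pics/top0.png

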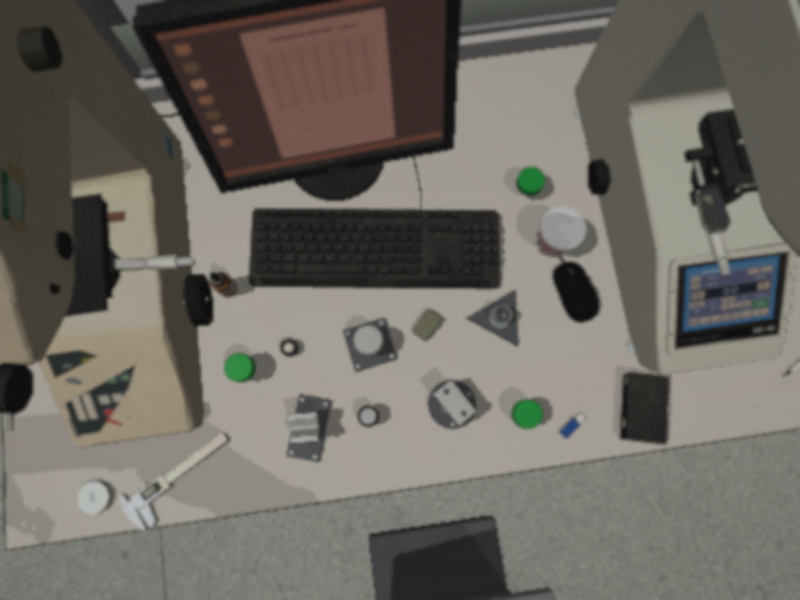

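View pics/side0.png

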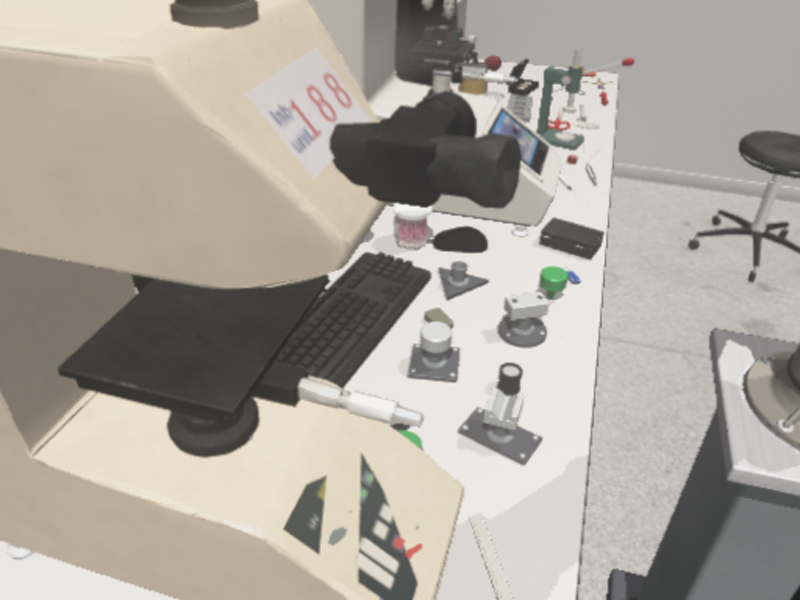

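The top view (512x384 scale) shows: the round bare-steel anvil at about (237,218) in the square holder, the square grooved anvil at (195,275) in the oblong holder, the oblong anvil at (289,258) in the round holder, and the empty triangular holder at (321,202). The green round heads at (153,235), (338,264) and (340,116) are decoys, because the anvil meant is bare steel. The clay is at (274,207), and the two small black cylinders are at (185,222) and (235,266). Next I make an orthorectified enlarged crop at head-top height and another at plate height.

```bash
python3 - <<'E'
from h import *
c=np.load("top0.npy",allow_pickle=True).item()
print(unproj(c,np.array([[370,340],[307,427],[452,403],[502,318],[288,346],[368,415],[240,367],[528,413]])*.64,.068)[:,:2].round(3))
# ortho maps: centre about the mean
ctr=unproj(c,np.array([[400,370]])*.64,.05)[0,:2]; print(ctr)
ims=[]
S=2000. # px/m
for z in(.068,.008):
    u,v=np.meshgrid(np.arange(800),np.arange(600))
    # right = -y, down = -x
    X=.50-(v-300)/S+0; Y=ctr[1]-(u-400)/S
    X=ctr[0]-(v-300)/S
    p=proj(c,np.c_[X.ravel(),Y.ravel(),np.full(X.size,z)]).astype(np.float32).reshape(600,800,2)
    im=cv2.remap(c["frame"],p[...,0],p[...,1],cv2.INTER_CUBIC)
    im=cv2.cvtColor(cv2.convertScaleAbs(im,alpha=1.4),cv2.COLOR_RGB2BGR)
    for k in range(0,800,100): cv2.line(im,(k,0),(k,6),(0,0,255),1); cv2.line(im,(0,k),(6,k),(0,0,255),1)
    cv2.imwrite(f"pics/orth{int(z*1000)}.png",im)
E
```

```text
[[ 0.582  0.072]
 [ 0.459  0.189]
 [ 0.463 -0.043]
 [ 0.586 -0.146]
 [ 0.592  0.205]
 [ 0.464  0.091]
 [ 0.569  0.285]
 [ 0.43  -0.159]]
[0.5284432  0.03070331]
```

View pics/orth68.png

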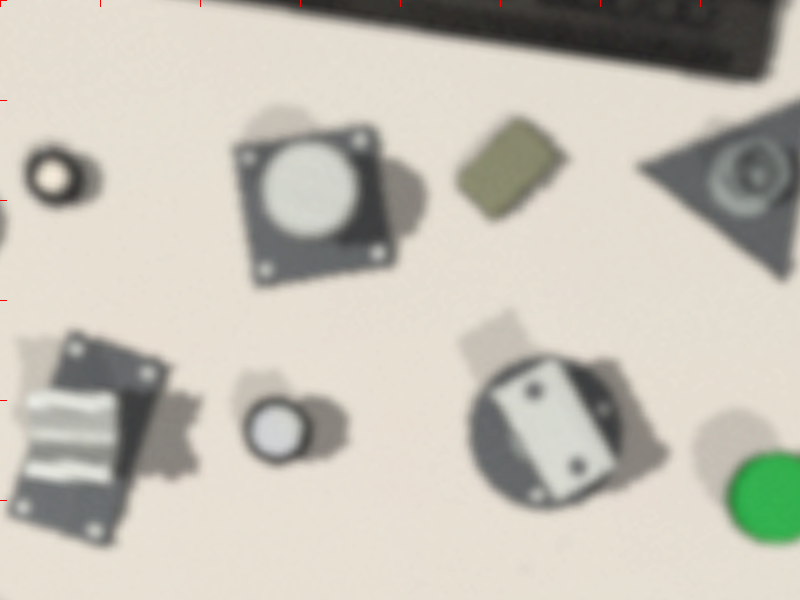

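View pics/orth8.png

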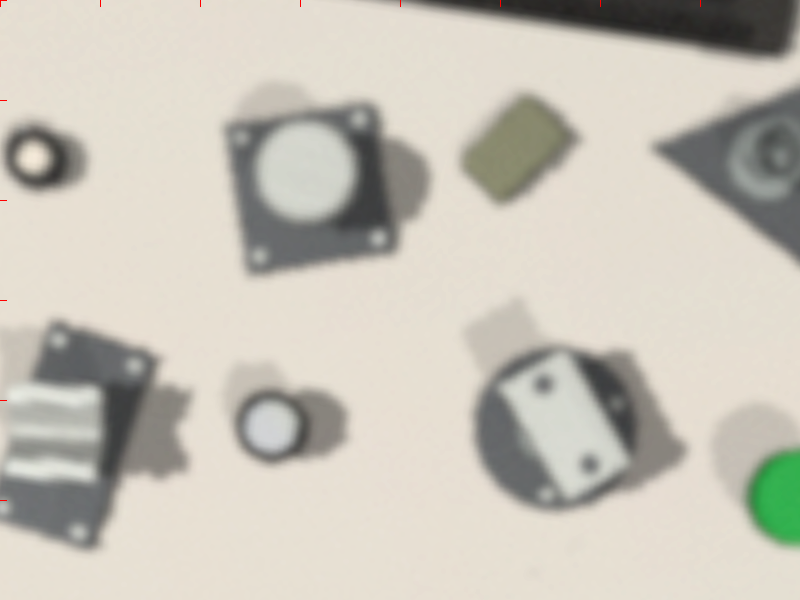

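The rectified crops show the round steel head at (309,188), 96 px = 48 mm; the square grooved head at (72,437); the oblong head with two spots at (555,428); and the triangle cup at about (745,175). The greens are decoys. I project these estimates into both views as a check and work out the first move.

```bash
cat >> h.py <<'E'
def plan(target,yaw,o=None):
    """target TCP xyz, yaw(deg)=direction of tool y in world, tool down -> shares"""
    o=o or telemetry.get_obs(); R0=R.from_rotvec(o["orientation"])
    best=None
    for k in(0,180):
        a=np.radians(yaw+k); y=np.array([np.cos(a),np.sin(a),0]); z=np.array([0,0,-1.]); 
        Rt=R.from_matrix(np.c_[np.cross(y,z),y,z]); w=(R0.inv()*Rt).as_rotvec()
        if best is None or np.linalg.norm(w)<np.linalg.norm(best): best=w
    s=R0.inv().apply(np.array(target)-o["tcp_pos"])/.25
    return s.round(3),(best/np.pi).round(3)
E
python3 - <<'E'
from h import *
W=lambda u,v:(.52844-(v-300)/2000,.0307-(u-400)/2000)
heads={"R":W(309,188),"S":W(71.5,437),"O":W(555,428)}
tri=W(745,175)
c=np.load("top0.npy",allow_pickle=True).item(); d=np.load("side0.npy",allow_pickle=True).item()
# triangle rim from mean of overlays: guess by z=.042 mapping of pixel
px=proj(c,[[*W(741,178),.068]]); tri=unproj(c,px,.042)[0,:2]
print(heads,tri)
def circ(p,r,z): a=np.linspace(0,2*np.pi,60); return np.c_[p[0]+r*np.cos(a),p[1]+r*np.sin(a),np.full(60,z)]
def rect(p,a,b,ang,z):
    q=np.array([[a,b],[a,-b],[-a,-b],[-a,b],[a,b]])/2; t=np.radians(ang); return np.c_[q@np.array([[np.cos(t),np.sin(t)],[-np.sin(t),np.cos(t)]])+p,np.full(5,z)]
shapes=[circ(heads["R"],.024,.068),rect(heads["S"],.044,.044,-3,.068),rect(heads["O"],.064,.036,28.6,.068),circ(tri,.016,.042),circ(W(555,427),.041,.008),rect(W(312,189),.076,.076,8.5,.008),rect(W(74.5,435),.104,.056,-18,.008)]
tiles=[]
for cc,box in((c,(160,170,360,320)),(d,(240,150,400,310))):
    f=4; im=cv2.resize(cv2.cvtColor(cc["frame"],cv2.COLOR_RGB2BGR),None,fx=f,fy=f,interpolation=cv2.INTER_CUBIC)
    for s in shapes: cv2.polylines(im,[((proj(cc,s)+.5)*f).astype(np.int32)],False,(0,0,255),1,cv2.LINE_AA)
    tiles.append(im[box[1]*f:box[3]*f,box[0]*f:box[2]*f])
cv2.imwrite("pics/ovt.png",tiles[0]); cv2.imwrite("pics/ovs.png",cv2.resize(tiles[1],(600,600)))
o=telemetry.get_obs(); print(R.from_rotvec(o["orientation"]).as_matrix().round(3))
print(plan([*heads["O"],.19],-61.4))
E
```

```text
{'R': (0.5844400000000001, 0.0762), 'S': (0.45994, 0.19495), 'O': (0.46444, -0.046799999999999994)} [ 0.59355106 -0.14446409]
[[-0.932  0.361 -0.   ]
 [ 0.361  0.932 -0.002]
 [-0.    -0.002 -1.   ]]
(array([-1.8  , -2.201,  0.265]), array([-0.   , -0.   , -0.277]))
```

View pics/ovt.png

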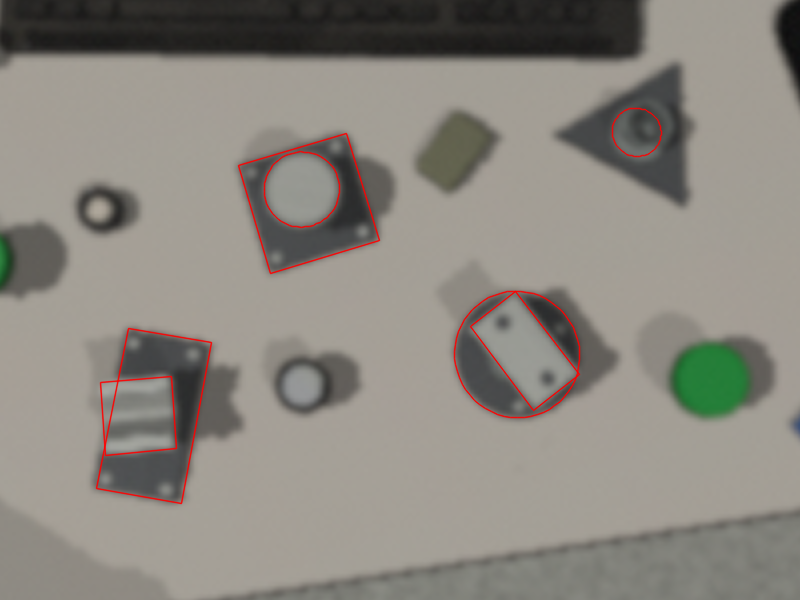

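View pics/ovs.png

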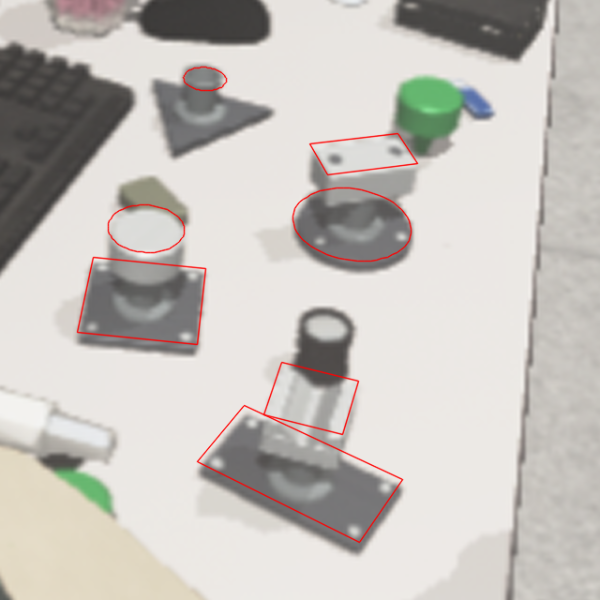

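Both views agree to about 2 mm for the heads and plates; the triangle rim is still uncertain by a few mm. I start moving towards the oblong anvil (the needed shift is longer than 250 mm, so in several calls) and refine the triangle in the meantime.

Emit:
apply_moves(
  rows=[
    [[-0.6, -0.73, 0.09], [0, 0, -0.09]],
    [[-0.6, -0.73, 0.09], [0, 0, -0.09]],
    [[-0.6, -0.73, 0.09], [0, 0, -0.09]],
    [[-0.6, -0.73, 0.09], [0, 0, -0.09]],
  ],
  jaw=1,
)

```text
clock: 0.6
tcp_pos: [0.3185, 0.402, 0.2333]
orientation: [-0.139, -3.138, 0.002]
contact_force: [0.3, 0.2, 0.4]
grip_width: 0.0858
gripper_force: 0.0
```

```bash
python3 - <<'E'
from h import *
c=np.load("top0.npy",allow_pickle=True).item(); d=np.load("side0.npy",allow_pickle=True).item()
f=lambda u,v:np.array([[u/4+160-.5,v/4+170-.5]])
print("plate",unproj(c,np.vstack([f(553,133),f(680,63),f(686,207)]),.008).mean(0),"rim",unproj(c,f(655,125),.042))
print("side rim",unproj(d,[[240+204/600*160-.5,150+78/600*160-.5]],.042))
e=dict(c)
im=cv2.resize(cv2.cvtColor(c["frame"],cv2.COLOR_RGB2BGR)[180:226,295:340],None,fx=12,fy=12,interpolation=cv2.INTER_CUBIC)
cv2.imwrite("pics/tri.png",cv2.convertScaleAbs(im,alpha=1.8,beta=-40))
print(telemetry.get_obs()["tcp_pos"],plan([.4644,-.0468,.19],-61.4))
E
```

```text
plate [ 0.5975082  -0.15242464  0.008     ] rim [[ 0.59651121 -0.15725253  0.042     ]]
side rim [[ 0.59454016 -0.14541703  0.042     ]]
[0.31853988 0.40198558 0.23325907] (array([-0.74 , -1.736,  0.175]), array([-0.   , -0.   , -0.187]))
```

View pics/tri.png

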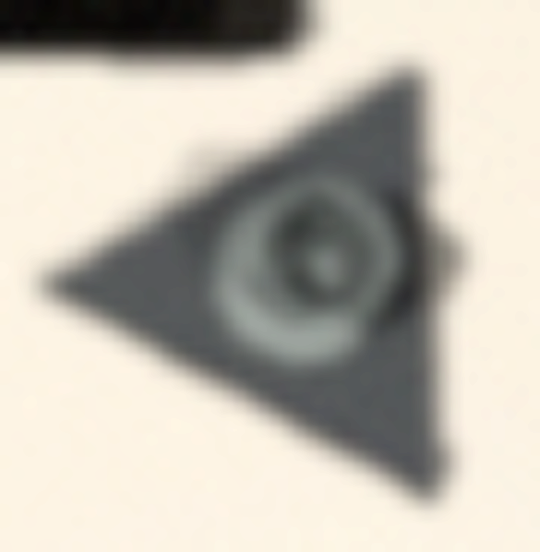

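The crop shows the cup mouth rim at about (335,243), the plate centroid at about (296,283) and the corners at (40,285), (415,65), (432,500).

Emit:
apply_moves(
  rows=[
    [[-0.37, -0.87, 0.09], [0, 0, -0.1]],
    [[-0.37, -0.87, 0.09], [0, 0, -0.187]],
    [[-0.37, -0.87, 0.09], [0, 0, -0.187]],
    [[-0.37, -0.87, 0.09], [0, 0, -0.187]],
    [[-0.37, -0.87, 0.09], [0, 0, -0.187]],
  ],
)

```text
clock: 1.23
tcp_pos: [0.3915, 0.1756, 0.2107]
orientation: [0.766, -3.045, 0.002]
contact_force: [-0.2, 1.0, 0.2]
grip_width: 0.0854
gripper_force: 0.0
```

```bash
python3 - <<'E'
from h import *
c=np.load("top0.npy",allow_pickle=True).item(); d=np.load("side0.npy",allow_pickle=True).item()
f=lambda u,v:np.array([[u/12+295-.5,v/12+180-.5]])
print("plate",unproj(c,np.vstack([f(40,285),f(415,65),f(432,500)]),.008).mean(0),"rim",unproj(c,f(335,243),.042))
p=unproj(c,f(335,243),.042); print((proj(d,p)-[240,150])*600/160)
print(telemetry.get_obs()["tcp_pos"],plan([.4644,-.0468,.12],-61.4))
E
```

```text
plate [ 0.59754664 -0.15167857  0.008     ] rim [[ 0.59945196 -0.15557742  0.042     ]]
[[198.67922059  68.08635782]]
[0.39149133 0.17556234 0.21069136] (array([ 0.163, -0.921,  0.364]), array([-0.   , -0.001, -0.002]))
```

Emit:
apply_moves(
  rows=[
    [[0.163, -0.921, 0.364], [0, 0, -0.002]],
    [[0.163, -0.921, 0.364], [0, 0, -0.002]],
    [[0.163, -0.921, 0.364], [0, 0, -0.002]],
    [[0.163, -0.921, 0.364], [0, 0, -0.002]],
    [[0.163, -0.921, 0.364], [0, 0, -0.002]],
    [[0.163, -0.921, 0.364], [0, 0, -0.002]],
    [[0.163, -0.921, 0.364], [0, 0, -0.002]],
  ],
)

```text
clock: 2.1
tcp_pos: [0.4659, -0.0392, 0.1206]
orientation: [-0.792, 3.039, 0.001]
contact_force: [0.2, -0.1, 0.2]
grip_width: 0.085
gripper_force: 0.0
```

```bash
python3 - <<'E'
from h import *
c=grab_frame("top"); save(c,"g1",(160,150,380,315))
print(telemetry.get_obs()["tcp_pos"],plan([.4644,-.0468,.06],-61.4))
E
```

```text
[ 0.46594675 -0.03931945  0.12072637] (array([ 0.02 , -0.023,  0.243]), array([0.   , 0.   , 0.003]))
```

View pics/g1.png

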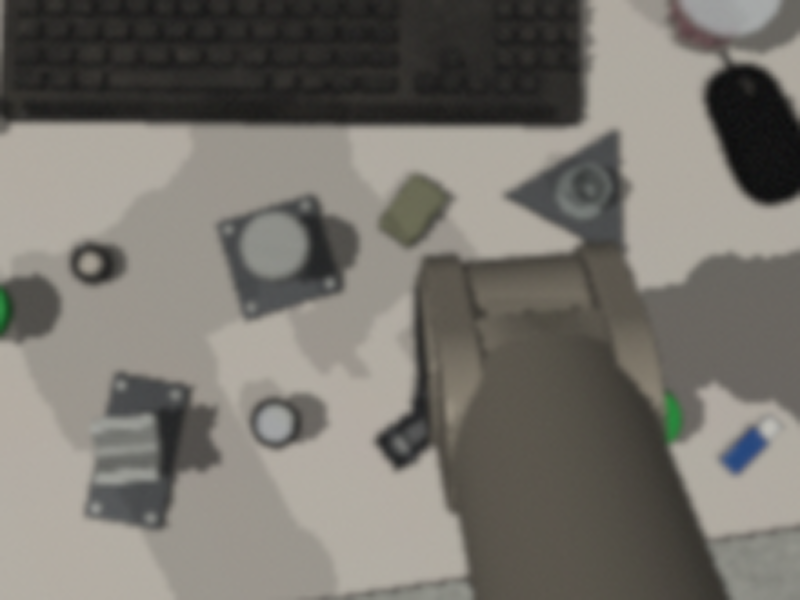

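The arm hides the oblong anvil in this view. I let it settle to tell lag from offset.

Emit:
apply_moves(
  rows=[
    [[0, 0, 0], [0, 0, 0]],
    [[0, 0, 0], [0, 0, 0]],
  ],
)

```text
clock: 2.4
tcp_pos: [0.4659, -0.0407, 0.1206]
orientation: [-0.789, 3.04, 0.0]
contact_force: [0.2, -0.7, 0.6]
grip_width: 0.0856
gripper_force: 0.0
```

```bash
python3 - <<'E'
from h import *
c=grab_frame("side"); save(c,"g2",(240,100,420,235))
print(telemetry.get_obs()["tcp_pos"],plan([.4644,-.0468,.06],-61.4))
E
```

```text
[ 0.46588213 -0.04082487  0.12049684] (array([ 0.017, -0.018,  0.242]), array([-0.   ,  0.   ,  0.003]))
```

View pics/g2.png

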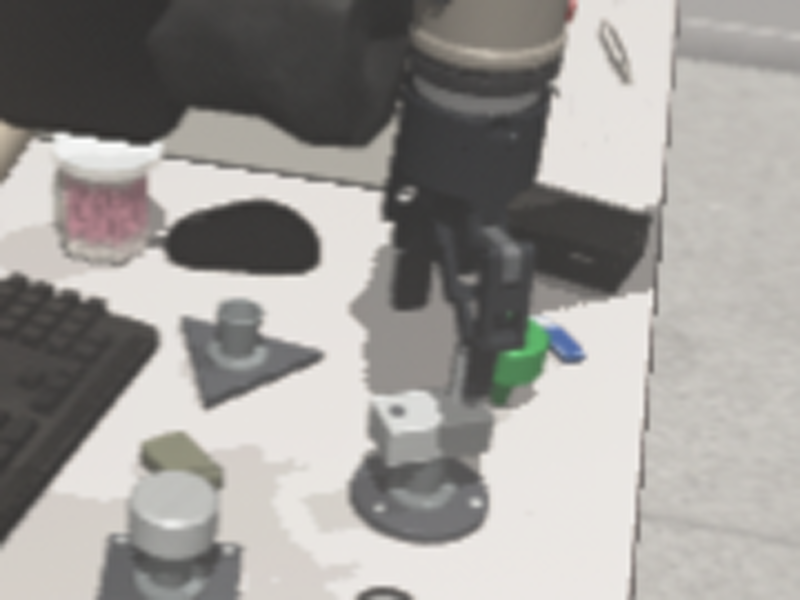

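The side view shows the open fingers above the oblong head (head at about (430,430)), straddling its short side, with the triangle cup free at (240,325). I correct the offset and descend.

Emit:
apply_moves(
  rows=[
    [[0.017, -0.018, 0.05], [0, 0, 0.003]],
    [[0.017, -0.018, 0.1], [0, 0, 0.003]],
    [[0.017, -0.018, 0.17], [0, 0, 0.003]],
    [[0.017, -0.018, 0.242], [0, 0, 0.003]],
    [[0.017, -0.018, 0.242], [0, 0, 0.003]],
    [[0.017, -0.018, 0.242], [0, 0, 0.003]],
  ],
)

```text
clock: 3.2
tcp_pos: [0.4642, -0.0475, 0.0597]
orientation: [0.772, -3.045, -0.0]
contact_force: [-0.1, 0.0, -0.4]
grip_width: 0.0852
gripper_force: 0.0
```

Emit:
apply_moves(
  rows=[
    [[0, 0, 0], [0, 0, 0]],
    [[0, 0, 0], [0, 0, 0]],
    [[0, 0, 0], [0, 0, 0]],
    [[0, 0, 0], [0, 0, 0]],
    [[0, 0, 0], [0, 0, 0]],
    [[0, 0, 0], [0, 0, 0]],
  ],
  jaw=-1,
  newtons=60,
)

```text
clock: 3.95
tcp_pos: [0.4645, -0.0472, 0.0603]
orientation: [-0.773, 3.044, 0.0]
contact_force: [-1.1, 1.3, 4.6]
grip_width: 0.0357
gripper_force: 59.4
```

```bash
python3 - <<'E'
from h import *
print(telemetry.get_obs()["tcp_pos"],plan([.4644,-.0468,.16],-61.4))
E
```

```text
[ 0.46454371 -0.04716717  0.06030455] (array([-0.   ,  0.002, -0.399]), array([-0.   ,  0.   , -0.001]))
```

Gripped at 35.7 mm. I lift it straight up.

Emit:
apply_moves(
  rows=[
    [[0, 0, -0.1], [0, 0, 0]],
    [[0, 0, -0.22], [0, 0, 0]],
    [[0, 0, -0.4], [0, 0, 0]],
    [[0, 0, -0.4], [0, 0, 0]],
    [[0, 0, -0.4], [0, 0, 0]],
  ],
)

```text
clock: 4.58
tcp_pos: [0.4636, -0.0472, 0.1592]
orientation: [0.773, -3.044, -0.001]
contact_force: [-0.2, 0.7, -2.3]
grip_width: 0.0352
gripper_force: 60.9
```

```bash
python3 - <<'E'
from h import *
print(telemetry.get_obs()["tcp_pos"],plan([.597,-.151,.16],-61.4))
E
```

```text
[ 0.46362723 -0.04715261  0.1592472 ] (array([-0.271, -0.62 , -0.004]), array([ 0.   , -0.   , -0.001]))
```

Emit:
apply_moves(
  rows=[
    [[-0.09, -0.2, 0], [0, 0, 0]],
    [[-0.18, -0.41, 0], [0, 0, 0]],
    [[-0.25, -0.57, 0], [0, 0, 0]],
    [[-0.271, -0.62, 0], [0, 0, 0]],
    [[-0.271, -0.62, 0], [0, 0, 0]],
    [[-0.271, -0.62, 0], [0, 0, 0]],
    [[-0.271, -0.62, 0], [0, 0, 0]],
  ],
)

```text
clock: 5.45
tcp_pos: [0.5969, -0.15, 0.1596]
orientation: [0.775, -3.044, -0.002]
contact_force: [-1.2, -1.0, -2.1]
grip_width: 0.0349
gripper_force: 60.8
```

```bash
python3 - <<'E'
from h import *
c=grab_frame("side"); save(c,"g3",(260,90,380,180))
print(telemetry.get_obs()["tcp_pos"],plan([.597,-.151,.0605],-61.4))
E
```

```text
[ 0.59712242 -0.15019892  0.1598091 ] (array([ 0.002, -0.003,  0.397]), array([ 0., -0., -0.]))
```

View pics/g3.png

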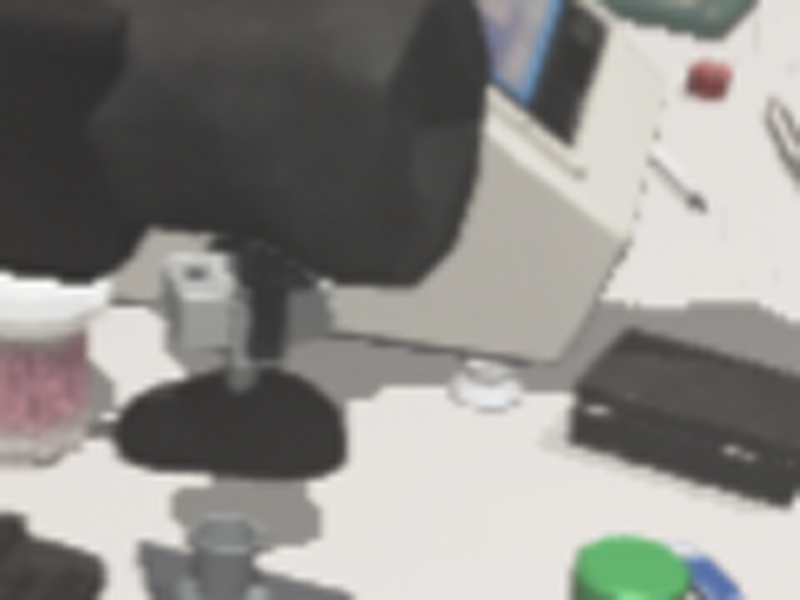

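The hanging shank tip is at (240,385) and the triangle rim centre at (224,535) in the side crop. I compare them metrically.

```bash
python3 - <<'E'
from h import *
d=np.load("side0.npy",allow_pickle=True).item()
f=lambda u,v:[[u*.15+260-.5,v*.15+90-.5]]
print(unproj(d,f(240,386),.1135),unproj(d,f(224,536),.042))
E
```

```text
[[ 0.59575667 -0.14942233  0.1135    ]] [[ 0.59714221 -0.1467527   0.042     ]]
```

They agree within 3 mm. Descending, y trimmed by 1 mm.

Emit:
apply_moves(
  rows=[
    [[0.0, -0.001, 0.12], [0, 0, 0]],
    [[0.0, -0.004, 0.2], [0, 0, 0]],
    [[0.0, -0.004, 0.26], [0, 0, 0]],
    [[0.0, -0.004, 0.3], [0, 0, 0]],
    [[0.0, -0.004, 0.34], [0, 0, 0]],
    [[0.0, -0.004, 0.36], [0, 0, 0]],
    [[0.0, -0.004, 0.375], [0, 0, 0]],
    [[0.0, -0.004, 0.375], [0, 0, 0]],
  ],
)

```text
clock: 6.5
tcp_pos: [0.5983, -0.1521, 0.066]
orientation: [0.773, -3.045, -0.0]
contact_force: [-0.8, 0.1, -2.4]
grip_width: 0.0349
gripper_force: 61.0
```

```bash
python3 - <<'E'
from h import *
o=telemetry.get_obs();print(o["tcp_pos"],o["contact_force"],o["moment"],plan([.597,-.15,.0605],-61.4))
E
```

```text
[ 0.59825431 -0.1520788   0.0660286 ] [-0.82388721  0.09303427 -2.39603698] [-0.02157516  0.01023573 -0.00436576] (array([0.   , 0.01 , 0.022]), array([ 0.   , -0.   , -0.001]))
```

Emit:
apply_moves(
  rows=[
    [[0, 0, 0.012], [0, 0, 0]],
    [[0, 0, 0.02], [0, 0, 0]],
    [[0, 0, 0.02], [0, 0, 0]],
  ],
)

```text
clock: 6.88
tcp_pos: [0.5981, -0.152, 0.0609]
orientation: [0.773, -3.045, -0.0]
contact_force: [0.8, 0.3, -2.5]
grip_width: 0.0353
gripper_force: 61.0
```

Emit:
apply_moves(
  rows=[
    [[0, 0, 0], [0, 0, 0]],
    [[0, 0, 0], [0, 0, 0]],
    [[0, 0, 0], [0, 0, 0]],
    [[0, 0, -0.1], [0, 0, 0]],
    [[0, 0, -0.2], [0, 0, 0]],
    [[0, 0, -0.36], [0, 0, 0]],
    [[0, 0, -0.36], [0, 0, 0]],
    [[0, 0, -0.36], [0, 0, 0]],
  ],
  jaw=1,
)

```text
clock: 7.88
tcp_pos: [0.598, -0.1519, 0.1508]
orientation: [0.773, -3.045, -0.0]
contact_force: [-0.0, 0.5, -0.6]
grip_width: 0.0855
gripper_force: 0.0
```

```bash
python3 - <<'E'
from h import *
o=telemetry.get_obs();print(o["tcp_pos"],o["contact_force"],plan([.5844,.0762,.13],-61.4),plan([.5844,.0762,.13],-91.4))
E
```

```text
[ 0.59799329 -0.15188347  0.15080062] [-0.00796458  0.48101073 -0.60880557] (array([-0.388,  0.828,  0.083]), array([ 0.   , -0.   , -0.001])) (array([-0.388,  0.828,  0.083]), array([ 0.   , -0.   ,  0.166]))
```

Emit:
apply_moves(
  rows=[
    [[-0.1, 0.2, 0], [0, 0, 0]],
    [[-0.2, 0.43, 0.02], [0, 0, 0]],
    [[-0.3, 0.64, 0.05], [0, 0, 0]],
    [[-0.37, 0.79, 0.083], [0, 0, 0]],
    [[-0.388, 0.828, 0.083], [0, 0, 0]],
    [[-0.388, 0.828, 0.083], [0, 0, 0]],
    [[-0.388, 0.828, 0.083], [0, 0, 0]],
    [[-0.388, 0.828, 0.083], [0, 0, 0]],
  ],
)

```text
clock: 8.88
tcp_pos: [0.585, 0.0741, 0.1305]
orientation: [-0.769, 3.046, -0.001]
contact_force: [-0.7, 0.3, -0.9]
grip_width: 0.0857
gripper_force: 0.0
```

```bash
python3 - <<'E'
from h import *
o=telemetry.get_obs();print(o["tcp_pos"],o["contact_force"],plan([.5844,.0762,.06],-61.4))
c=grab_frame("top"); save(c,"g4",(240,170,380,275))
E
```

```text
[0.58501608 0.0741485  0.1304557 ] [-0.67366553  0.29276139 -0.87943915] (array([-0.002,  0.009,  0.282]), array([-0.   ,  0.   , -0.002]))
```

View pics/g4.png

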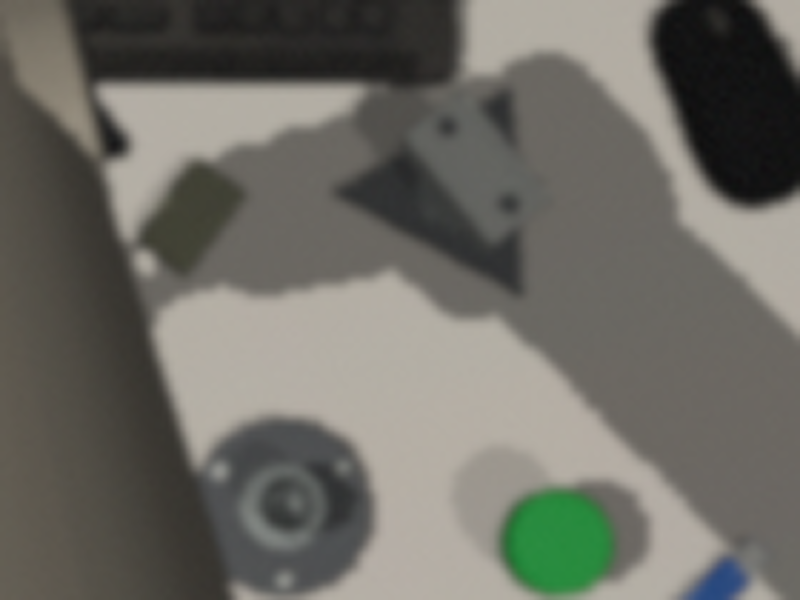

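The oblong anvil stands in the triangle (head at (480,167)); the round holder is empty, mouth at (284,505). On to the round anvil.

Emit:
apply_moves(
  rows=[
    [[0, 0.009, 0.07], [0, 0, 0]],
    [[0, 0.009, 0.15], [0, 0, 0]],
    [[0, 0.009, 0.22], [0, 0, 0]],
    [[0, 0.009, 0.282], [0, 0, 0]],
    [[0, 0.009, 0.282], [0, 0, 0]],
    [[0, 0.009, 0.282], [0, 0, 0]],
  ],
)

```text
clock: 9.68
tcp_pos: [0.584, 0.0781, 0.0601]
orientation: [-0.773, 3.045, -0.0]
contact_force: [0.5, 0.4, 0.4]
grip_width: 0.0857
gripper_force: 0.0
```

Emit:
apply_moves(
  rows=[
    [[0, 0, 0], [0, 0, 0]],
    [[0, 0, 0], [0, 0, 0]],
    [[0, 0, 0], [0, 0, 0]],
    [[0, 0, 0], [0, 0, 0]],
    [[0, 0, 0], [0, 0, 0]],
    [[0, 0, 0], [0, 0, 0]],
  ],
  jaw=-1,
  newtons=60,
)

```text
clock: 10.42
tcp_pos: [0.5841, 0.0781, 0.0608]
orientation: [-0.773, 3.044, 0.0]
contact_force: [-1.1, -0.4, 6.0]
grip_width: 0.0465
gripper_force: 60.8
```

```bash
python3 - <<'E'
from h import *
d=np.load("top0.npy",allow_pickle=True).item()
print(unproj(d,[[240+284*.175-.5,170+505*.175-.5]],.042))
o=telemetry.get_obs();print(o["tcp_pos"],o["contact_force"])
E
```

```text
[[ 0.4639087  -0.04500638  0.042     ]]
[0.58414288 0.07810581 0.06079169] [-1.10768467 -0.41192054  5.99032145]
```

Emit:
apply_moves(
  rows=[
    [[0, 0, -0.1], [0, 0, 0]],
    [[0, 0, -0.22], [0, 0, 0]],
    [[0, 0, -0.4], [0, 0, 0]],
    [[0, 0, -0.4], [0, 0, 0]],
    [[0, 0, -0.4], [0, 0, 0]],
  ],
)

```text
clock: 11.05
tcp_pos: [0.5828, 0.0781, 0.1591]
orientation: [0.773, -3.044, -0.0]
contact_force: [-0.2, -0.4, -3.4]
grip_width: 0.0462
gripper_force: 62.6
```

```bash
python3 - <<'E'
from h import *
c=grab_frame("side"); save(c,"g5",(250,120,400,232))
o=telemetry.get_obs();print(o["tcp_pos"],o["contact_force"],o["gripper_force"],plan([.4644,-.0468,.16],-61.4))
E
```

```text
[0.5824708  0.07803244 0.15844458] [-0.24160335 -0.08959212 -2.88156557] 62.56519022863358 (array([ 0.653, -0.213, -0.005]), array([ 0.   , -0.001, -0.001]))
```

View pics/g5.png

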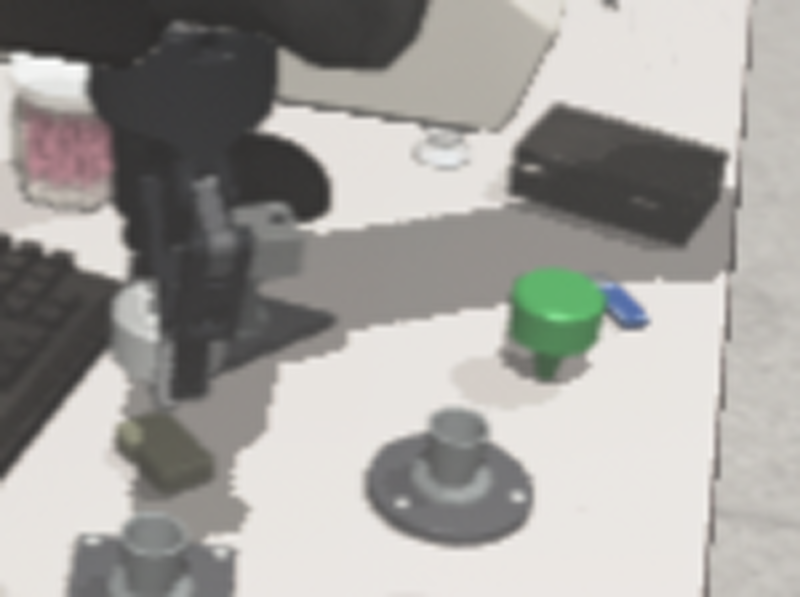

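The round anvil hangs upright with its tip at about (165,400). The square mouth is free at (155,530), the round mouth at (458,428).

Emit:
apply_moves(
  rows=[
    [[0.16, -0.05, 0], [0, 0, 0]],
    [[0.34, -0.11, 0], [0, 0, 0]],
    [[0.52, -0.17, 0], [0, 0, 0]],
    [[0.63, -0.2, 0], [0, 0, 0]],
    [[0.653, -0.213, 0], [0, 0, 0]],
    [[0.653, -0.213, 0], [0, 0, 0]],
    [[0.653, -0.213, 0], [0, 0, 0]],
    [[0.653, -0.213, 0], [0, 0, 0]],
  ],
)

```text
clock: 12.1
tcp_pos: [0.4662, -0.0457, 0.1596]
orientation: [-0.775, 3.044, 0.0]
contact_force: [0.1, -0.1, -3.9]
grip_width: 0.0462
gripper_force: 62.6
```

```bash
python3 - <<'E'
from h import *
d=np.load("side0.npy",allow_pickle=True).item()
f=lambda u,v:[[u*.1875+250-.5,v*.1875+120-.5]]
print("tip",unproj(d,f(165,403),.1123),"tgt",unproj(d,f(458,428),.042),"sqmouth",unproj(d,f(155,530),.042))
o=telemetry.get_obs();print(o["tcp_pos"],o["contact_force"],plan([.4644,-.0462,.0645],-61.4))
c=grab_frame("side"); save(c,"g6",(280,130,400,220))
E
```

```text
tip [[0.58221708 0.07483962 0.1123    ]] tgt [[ 0.46324078 -0.04248217  0.042     ]] sqmouth [[0.58319847 0.07568686 0.042     ]]
[ 0.4662313 -0.0457326  0.1596372] [ 0.10210787 -0.10989703 -3.85266955] (array([0.007, 0.002, 0.381]), array([ 0.,  0., -0.]))
```

View pics/g6.png

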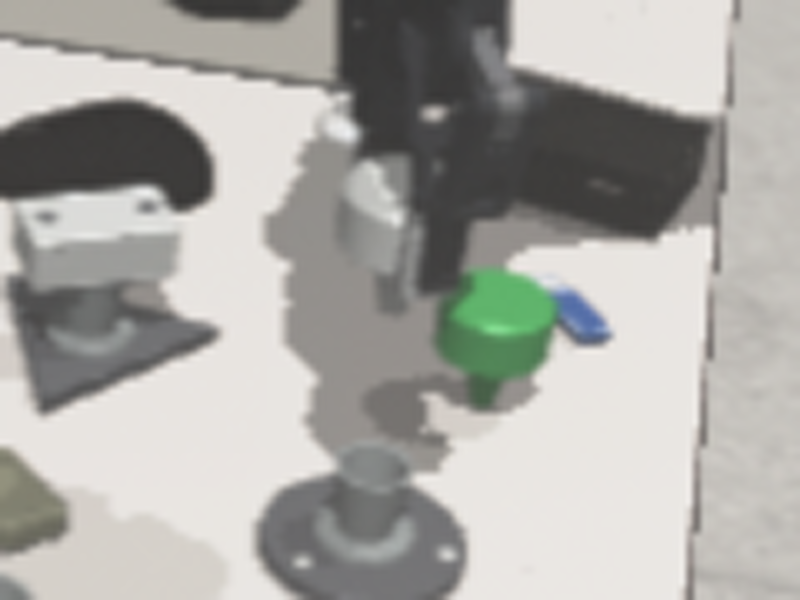

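The round anvil is above the round holder, tip at about (392,312), mouth at (373,466). The oblong anvil sits flat in the triangle.

```bash
python3 - <<'E'
from h import *
d=np.load("side0.npy",allow_pickle=True).item()
f=lambda u,v:[[u*.15+280-.5,v*.15+130-.5]]
print("tip",unproj(d,f(392,312),.1128),"tgt",unproj(d,f(373,466),.042))
o=telemetry.get_obs();print(o["tcp_pos"],plan([.4644,-.0462,.0645],-61.4))
E
```

```text
tip [[ 0.46494483 -0.04382665  0.1128    ]] tgt [[ 0.46326417 -0.04403922  0.042     ]]
[ 0.46608888 -0.04587556  0.15966101] (array([0.007, 0.002, 0.381]), array([ 0.,  0., -0.]))
```

Emit:
apply_moves(
  rows=[
    [[0.007, 0.002, 0.12], [0, 0, 0]],
    [[0.007, 0.002, 0.2], [0, 0, 0]],
    [[0.007, 0.002, 0.26], [0, 0, 0]],
    [[0.007, 0.002, 0.3], [0, 0, 0]],
    [[0.007, 0.002, 0.34], [0, 0, 0]],
    [[0.007, 0.002, 0.36], [0, 0, 0]],
    [[0.007, 0.002, 0.378], [0, 0, 0]],
    [[0.007, 0.002, 0.378], [0, 0, 0]],
  ],
)

```text
clock: 13.15
tcp_pos: [0.4638, -0.047, 0.0652]
orientation: [0.773, -3.045, -0.0]
contact_force: [0.3, -0.6, -3.3]
grip_width: 0.0465
gripper_force: 62.5
```

Emit:
apply_moves(
  rows=[
    [[0, 0, 0.008], [0, 0, 0]],
    [[0, 0, 0.014], [0, 0, 0]],
    [[0, 0, 0.014], [0, 0, 0]],
  ],
)

```text
clock: 13.52
tcp_pos: [0.4638, -0.0469, 0.0618]
orientation: [0.773, -3.045, -0.0]
contact_force: [1.3, -0.6, -3.0]
grip_width: 0.0464
gripper_force: 62.5
```

Now in the cup with no side force. I release it, back off, and plan for the square anvil.

Emit:
apply_moves(
  rows=[
    [[0, 0, 0], [0, 0, 0]],
    [[0, 0, 0], [0, 0, 0]],
    [[0, 0, 0], [0, 0, 0]],
    [[0, 0, -0.1], [0, 0, 0]],
    [[0, 0, -0.2], [0, 0, 0]],
    [[0, 0, -0.36], [0, 0, 0]],
    [[0, 0, -0.36], [0, 0, 0]],
    [[0, 0, -0.36], [0, 0, 0]],
  ],
  jaw=1,
)

```text
clock: 14.52
tcp_pos: [0.4636, -0.0468, 0.1515]
orientation: [0.773, -3.045, -0.0]
contact_force: [-0.7, -0.6, -0.3]
grip_width: 0.0856
gripper_force: 0.0
```

```bash
python3 - <<'E'
from h import *
o=telemetry.get_obs();print(o["tcp_pos"],o["joints"].round(2))
# square head orientation from ortho image at head-top height
c=np.load("top0.npy",allow_pickle=True).item()
u,v=np.meshgrid(np.arange(140),np.arange(140)); S=2000.
X=.45994-(v-70)/S; Y=.19495-(u-70)/S
p=proj(c,np.c_[X.ravel(),Y.ravel(),np.full(X.size,.068)]).astype(np.float32).reshape(140,140,2)
g=cv2.cvtColor(cv2.remap(c["frame"],p[...,0],p[...,1],cv2.INTER_CUBIC),cv2.COLOR_RGB2GRAY).astype(float)[32:108,30:110]
# column-wise profile shift vs. rotation: best rotation maximizes variance of row means
best=max((np.var(cv2.warpAffine(g,cv2.getRotationMatrix2D((40,38),a,1),(80,76),borderMode=cv2.BORDER_REPLICATE)[12:-12,12:-12].mean(1)),a) for a in np.arange(-12,12.1,.5))
print("image rot (ccw deg to level the groove)",best)
for y in(0,3,-3,5): print(y,plan([.4599,.195,.13],y))
E
```

```text
[ 0.46355764 -0.04682772  0.15150778] [-0.28  0.28  0.29  2.16 -0.12  0.72  2.16]
image rot (ccw deg to level the groove) (np.float64(202.82747774518594), np.float64(3.0))
0 (array([-0.449,  0.857,  0.086]), array([ 0.   ,  0.   , -0.342]))
3 (array([-0.449,  0.857,  0.086]), array([ 0.   ,  0.   , -0.358]))
-3 (array([-0.449,  0.857,  0.086]), array([ 0.   ,  0.   , -0.325]))
5 (array([-0.449,  0.857,  0.086]), array([ 0.   ,  0.   , -0.369]))
```

Emit:
apply_moves(
  rows=[
    [[-0.09, 0.17, 0], [0, 0, -0.055]],
    [[-0.18, 0.35, 0], [0, 0, -0.11]],
    [[-0.27, 0.52, 0], [0, 0, -0.165]],
    [[-0.35, 0.68, 0], [0, 0, -0.22]],
    [[-0.42, 0.8, 0], [0, 0, -0.275]],
    [[-0.449, 0.857, 0.04], [0, 0, -0.325]],
    [[-0.449, 0.857, 0.086], [0, 0, -0.325]],
    [[-0.449, 0.857, 0.086], [0, 0, -0.325]],
    [[-0.449, 0.857, 0.086], [0, 0, -0.325]],
    [[-0.449, 0.857, 0.086], [0, 0, -0.325]],
  ],
)

```text
clock: 15.78
tcp_pos: [0.4606, 0.1943, 0.1306]
orientation: [-2.16, 2.281, -0.0]
contact_force: [0.2, -0.7, -0.0]
grip_width: 0.0854
gripper_force: 0.0
```

```bash
python3 - <<'E'
from h import *
o=telemetry.get_obs();print(o["tcp_pos"],o["joints"].round(2),plan([.4599,.195,.06],-3))
c=grab_frame("top"); np.save("top1.npy",c,allow_pickle=True)
E
```

```text
[0.46055368 0.19426912 0.13056172] [-0.51  0.36 -0.02  2.08  0.01  0.7   2.55] (array([-0.003,  0.003,  0.282]), array([-0.   ,  0.   , -0.001]))
```

Emit:
apply_moves(
  rows=[
    [[-0.003, 0.003, 0.07], [0, 0, 0]],
    [[-0.003, 0.003, 0.15], [0, 0, 0]],
    [[-0.003, 0.003, 0.22], [0, 0, 0]],
    [[-0.003, 0.003, 0.282], [0, 0, 0]],
    [[-0.003, 0.003, 0.282], [0, 0, 0]],
    [[-0.003, 0.003, 0.282], [0, 0, 0]],
  ],
)

```text
clock: 16.58
tcp_pos: [0.4599, 0.1958, 0.0602]
orientation: [-2.162, 2.279, -0.0]
contact_force: [-0.7, 0.1, 0.6]
grip_width: 0.0854
gripper_force: 0.0
```

Emit:
apply_moves(
  rows=[
    [[0, 0, 0], [0, 0, 0]],
    [[0, 0, 0], [0, 0, 0]],
    [[0, 0, 0], [0, 0, 0]],
    [[0, 0, 0], [0, 0, 0]],
    [[0, 0, 0], [0, 0, 0]],
    [[0, 0, 0], [0, 0, 0]],
  ],
  jaw=-1,
  newtons=60,
)

```text
clock: 17.32
tcp_pos: [0.4599, 0.1959, 0.0605]
orientation: [-2.162, 2.278, -0.0]
contact_force: [-1.0, -0.8, 5.7]
grip_width: 0.0433
gripper_force: 60.6
```

Emit:
apply_moves(
  rows=[
    [[0, 0, -0.1], [0, 0, 0]],
    [[0, 0, -0.22], [0, 0, 0]],
    [[0, 0, -0.4], [0, 0, 0]],
    [[0, 0, -0.4], [0, 0, 0]],
    [[0, 0, -0.4], [0, 0, 0]],
  ],
)

```text
clock: 17.95
tcp_pos: [0.4589, 0.1953, 0.1591]
orientation: [2.162, -2.278, -0.0]
contact_force: [-0.2, -0.4, -2.6]
grip_width: 0.0431
gripper_force: 62.4
```

```bash
python3 - <<'E'
from h import *
o=telemetry.get_obs();print(o["tcp_pos"],o["contact_force"],plan([.5843,.0757,.16],-3))
E
```

```text
[0.45891083 0.19530877 0.15914834] [-0.15743665 -0.41609803 -2.58036536] (array([ 0.451, -0.526, -0.004]), array([ 0., -0., -0.]))
```

Emit:
apply_moves(
  rows=[
    [[0.12, -0.14, 0], [0, 0, 0]],
    [[0.24, -0.28, 0], [0, 0, 0]],
    [[0.36, -0.42, 0], [0, 0, 0]],
    [[0.43, -0.5, 0], [0, 0, 0]],
    [[0.451, -0.524, 0], [0, 0, 0]],
    [[0.451, -0.524, 0], [0, 0, 0]],
    [[0.451, -0.524, 0], [0, 0, 0]],
    [[0.451, -0.524, 0], [0, 0, 0]],
  ],
)

```text
clock: 18.95
tcp_pos: [0.5837, 0.0774, 0.1597]
orientation: [2.164, -2.277, -0.001]
contact_force: [0.2, -0.1, -2.8]
grip_width: 0.0435
gripper_force: 62.1
```

```bash
python3 - <<'E'
from h import *
o=telemetry.get_obs();print(o["tcp_pos"],o["contact_force"],plan([.5843,.0762,.0645],-3))
c=grab_frame("side"); np.save("side1.npy",c,allow_pickle=True)
E
```

```text
[0.58373516 0.07738776 0.15972413] [ 0.16785449 -0.06672947 -2.84114239] (array([ 0.005, -0.003,  0.381]), array([0.   , 0.   , 0.001]))
```

Emit:
apply_moves(
  rows=[
    [[0.004, -0.002, 0.12], [0, 0, 0]],
    [[0.004, -0.002, 0.2], [0, 0, 0]],
    [[0.004, -0.002, 0.26], [0, 0, 0]],
    [[0.004, -0.002, 0.3], [0, 0, 0]],
    [[0.004, -0.002, 0.34], [0, 0, 0]],
    [[0.004, -0.002, 0.36], [0, 0, 0]],
    [[0.004, -0.002, 0.378], [0, 0, 0]],
    [[0.004, -0.002, 0.378], [0, 0, 0]],
  ],
)

```text
clock: 20.0
tcp_pos: [0.5849, 0.0751, 0.0652]
orientation: [2.162, -2.279, -0.0]
contact_force: [-0.5, -0.1, -2.8]
grip_width: 0.0433
gripper_force: 62.2
```

Emit:
apply_moves(
  rows=[
    [[0, 0, 0.008], [0, 0, 0]],
    [[0, 0, 0.014], [0, 0, 0]],
    [[0, 0, 0.014], [0, 0, 0]],
  ],
)

```text
clock: 20.38
tcp_pos: [0.5849, 0.0752, 0.0618]
orientation: [2.162, -2.279, -0.0]
contact_force: [-0.1, 0.5, -3.5]
grip_width: 0.0436
gripper_force: 62.2
```

Emit:
apply_moves(
  rows=[
    [[0, 0, 0], [0, 0, 0]],
    [[0, 0, 0], [0, 0, 0]],
    [[0, 0, 0], [0, 0, 0]],
    [[0, 0, -0.1], [0, 0, 0]],
    [[0, 0, -0.2], [0, 0, 0]],
    [[0, 0, -0.36], [0, 0, 0]],
    [[0, 0, -0.36], [0, 0, 0]],
    [[0, 0, -0.36], [0, 0, 0]],
  ],
  jaw=1,
)

```text
clock: 21.38
tcp_pos: [0.5846, 0.0751, 0.1516]
orientation: [2.162, -2.279, -0.0]
contact_force: [-0.9, 0.1, -0.9]
grip_width: 0.0851
gripper_force: 0.0
```

```bash
python3 - <<'E'
from h import *
o=telemetry.get_obs();print(o["tcp_pos"],plan([.598,-.152,.15],-61.4))
E
```

```text
[0.58464324 0.07514035 0.15156295] (array([ 0.905, -0.101,  0.006]), array([ 0.   , -0.   ,  0.324]))
```

Emit:
apply_moves(
  rows=[
    [[0.15, -0.017, 0], [0, 0, 0.054]],
    [[0.32, -0.035, 0], [0, 0, 0.11]],
    [[0.48, -0.05, 0], [0, 0, 0.165]],
    [[0.64, -0.07, 0], [0, 0, 0.22]],
    [[0.8, -0.09, 0], [0, 0, 0.275]],
    [[0.88, -0.1, 0], [0, 0, 0.324]],
    [[0.905, -0.101, 0], [0, 0, 0.324]],
    [[0.905, -0.101, 0], [0, 0, 0.324]],
    [[0.905, -0.101, 0], [0, 0, 0.324]],
    [[0.905, -0.101, 0], [0, 0, 0.324]],
  ],
)

```text
clock: 22.62
tcp_pos: [0.5984, -0.1509, 0.1517]
orientation: [-0.781, 3.043, 0.001]
contact_force: [0.3, -0.1, -0.4]
grip_width: 0.085
gripper_force: 0.0
```

```bash
python3 - <<'E'
from h import *
o=telemetry.get_obs();print(o["tcp_pos"],plan([.598,-.152,.06],-61.4))
E
```

```text
[ 0.59835874 -0.15090562  0.15171861] (array([ 0.003, -0.003,  0.367]), array([0.   , 0.   , 0.001]))
```

Emit:
apply_moves(
  rows=[
    [[0.002, -0.001, 0.1], [0, 0, 0]],
    [[0.002, -0.001, 0.2], [0, 0, 0]],
    [[0.002, -0.001, 0.28], [0, 0, 0]],
    [[0.002, -0.001, 0.34], [0, 0, 0]],
    [[0.002, -0.001, 0.367], [0, 0, 0]],
    [[0.002, -0.001, 0.367], [0, 0, 0]],
  ],
)

```text
clock: 23.38
tcp_pos: [0.5979, -0.1526, 0.0599]
orientation: [0.778, -3.044, -0.0]
contact_force: [0.1, -0.1, 0.2]
grip_width: 0.0854
gripper_force: 0.0
```

Emit:
apply_moves(
  rows=[
    [[0, 0, 0], [0, 0, 0]],
    [[0, 0, 0], [0, 0, 0]],
    [[0, 0, 0], [0, 0, 0]],
    [[0, 0, 0], [0, 0, 0]],
    [[0, 0, 0], [0, 0, 0]],
    [[0, 0, 0], [0, 0, 0]],
  ],
  jaw=-1,
  newtons=60,
)

```text
clock: 24.12
tcp_pos: [0.5983, -0.1526, 0.0607]
orientation: [-0.777, 3.043, -0.0]
contact_force: [-0.9, -0.6, 4.8]
grip_width: 0.0355
gripper_force: 60.4
```

Emit:
apply_moves(
  rows=[
    [[0, 0, -0.1], [0, 0, 0]],
    [[0, 0, -0.22], [0, 0, 0]],
    [[0, 0, -0.4], [0, 0, 0]],
    [[0, 0, -0.4], [0, 0, 0]],
    [[0, 0, -0.4], [0, 0, 0]],
  ],
)

```text
clock: 24.75
tcp_pos: [0.5971, -0.1521, 0.159]
orientation: [0.778, -3.042, -0.001]
contact_force: [-1.2, -0.2, -2.3]
grip_width: 0.0355
gripper_force: 60.5
```

```bash
python3 - <<'E'
from h import *
o=telemetry.get_obs();print(o["tcp_pos"],o["contact_force"],plan([.4604,.1945,.16],-61.4))
E
```

```text
[ 0.59710132 -0.15213402  0.15899568] [-1.21830059 -0.19793342 -2.28922569] (array([-0.186,  1.479, -0.002]), array([ 0., -0.,  0.]))
```

Emit:
apply_moves(
  rows=[
    [[-0.02, 0.16, 0], [0, 0, 0]],
    [[-0.045, 0.36, 0], [0, 0, 0]],
    [[-0.07, 0.56, 0], [0, 0, 0]],
    [[-0.093, 0.74, 0], [0, 0, 0]],
    [[-0.093, 0.74, 0], [0, 0, 0]],
  ],
)

```text
clock: 25.38
tcp_pos: [0.527, 0.0252, 0.1581]
orientation: [0.787, -3.037, -0.004]
contact_force: [1.2, -0.4, -2.6]
grip_width: 0.0351
gripper_force: 60.8
```

Emit:
apply_moves(
  rows=[
    [[-0.02, 0.16, 0], [0, 0, 0]],
    [[-0.045, 0.36, 0], [0, 0, 0]],
    [[-0.07, 0.56, 0], [0, 0, 0]],
    [[-0.09, 0.7, 0], [0, 0, 0]],
    [[-0.093, 0.74, 0], [0, 0, 0]],
    [[-0.093, 0.74, 0], [0, 0, 0]],
    [[-0.093, 0.74, 0], [0, 0, 0]],
    [[-0.093, 0.74, 0], [0, 0, 0]],
  ],
)

```text
clock: 26.38
tcp_pos: [0.4617, 0.193, 0.1599]
orientation: [0.774, -3.045, 0.001]
contact_force: [0.7, -0.7, -2.2]
grip_width: 0.0354
gripper_force: 60.9
```

```bash
python3 - <<'E'
from h import *
o=telemetry.get_obs();print(o["tcp_pos"],o["contact_force"],plan([.4602,.195,.0645],-61.4))
E
```

```text
[0.46174326 0.19295947 0.15994173] [ 0.72649597 -0.67682367 -2.24226764] (array([0.001, 0.01 , 0.382]), array([-0., -0., -0.]))
```

Emit:
apply_moves(
  rows=[
    [[0.001, 0.005, 0.12], [0, 0, 0]],
    [[0.001, 0.005, 0.2], [0, 0, 0]],
    [[0.001, 0.005, 0.26], [0, 0, 0]],
    [[0.001, 0.005, 0.3], [0, 0, 0]],
    [[0.001, 0.005, 0.34], [0, 0, 0]],
    [[0.001, 0.005, 0.36], [0, 0, 0]],
    [[0.001, 0.005, 0.378], [0, 0, 0]],
    [[0.001, 0.005, 0.378], [0, 0, 0]],
  ],
)

```text
clock: 27.38
tcp_pos: [0.4603, 0.1954, 0.0655]
orientation: [0.778, -3.044, -0.0]
contact_force: [0.3, 0.3, -1.7]
grip_width: 0.0348
gripper_force: 61.0
```

Emit:
apply_moves(
  rows=[
    [[0, 0, 0.008], [0, 0, 0]],
    [[0, 0, 0.014], [0, 0, 0]],
    [[0, 0, 0.014], [0, 0, 0]],
  ],
)

```text
clock: 27.75
tcp_pos: [0.4603, 0.1954, 0.062]
orientation: [0.778, -3.044, -0.0]
contact_force: [0.3, -1.0, -2.2]
grip_width: 0.0347
gripper_force: 61.0
```

Emit:
apply_moves(
  rows=[
    [[0, 0, 0], [0, 0, 0]],
    [[0, 0, 0], [0, 0, 0]],
    [[0, 0, 0], [0, 0, 0]],
    [[0, 0, -0.1], [0, 0, 0]],
    [[0, 0, -0.2], [0, 0, 0]],
    [[0, 0, -0.36], [0, 0, 0]],
    [[0, 0, -0.5], [0, 0, 0]],
    [[0, 0, -0.7], [0, 0, 0]],
    [[0, 0, -0.7], [0, 0, 0]],
  ],
  jaw=1,
)

```text
clock: 28.88
tcp_pos: [0.4625, 0.1964, 0.2408]
orientation: [-0.776, 3.037, 0.004]
contact_force: [0.5, -0.2, 0.0]
grip_width: 0.0854
gripper_force: 0.0
```

Emit:
apply_moves(
  rows=[
    [[0.02, 0.2, 0], [0, 0, 0]],
    [[0.04, 0.4, 0], [0, 0, 0]],
    [[0.06, 0.6, 0], [0, 0, 0]],
    [[0.08, 0.8, 0], [0, 0, 0]],
    [[0.1, 0.98, 0], [0, 0, 0]],
    [[0.1, 0.98, 0], [0, 0, 0]],
    [[0.1, 0.98, 0], [0, 0, 0]],
  ],
)

```text
clock: 29.75
tcp_pos: [0.321, 0.3975, 0.2363]
orientation: [0.777, -3.043, 0.002]
contact_force: [0.1, -0.9, 0.0]
grip_width: 0.0854
gripper_force: 0.0
```

```bash
python3 - <<'E'
from h import *
a=grab_frame("top"); b=grab_frame("side")
f=lambda c,bx,s:cv2.resize(cv2.cvtColor(c["frame"][bx[1]:bx[3],bx[0]:bx[2]],cv2.COLOR_RGB2BGR),s,interpolation=cv2.INTER_CUBIC)
cv2.imwrite("pics/fin.png",np.hstack([f(a,(160,170,360,310),(428,300)),f(b,(245,150,375,255),(371,300))]))
print(telemetry.get_obs()["tcp_pos"])
E
```

```text
[0.32171599 0.39699246 0.23662025]
```

View pics/fin.png

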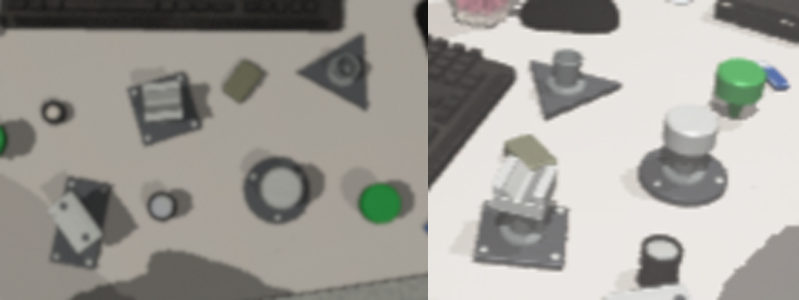

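The final pictures show square in square (165,100), round in round (283,188), oblong in oblong (75,222), the triangle empty, and the bystanders in place. One numeric check of seating: I fit each head's height and tilt in the side image.

```bash
python3 - <<'E'
from h import *
from scipy.optimize import differential_evolution as DE
b=grab_frame("side"); a=grab_frame("top")
def mk(c):
    g=cv2.GaussianBlur(cv2.cvtColor(c["frame"],cv2.COLOR_RGB2GRAY).astype(np.float32),(0,0),1); return np.hypot(cv2.Sobel(g,5,1,0),cv2.Sobel(g,5,0,1))
G=[(a,mk(a)),(b,mk(b))]
t=np.linspace(-.5,.5,25); q=lambda w,h:np.r_[np.c_[t*w,0*t+h/2],np.c_[t*w,0*t-h/2],np.c_[0*t+w/2,t*h],np.c_[0*t-w/2,t*h]]
an=np.linspace(0,2*np.pi,90)
for n,o,xy,yaw in(("sq",q(.044,.044),(.5845,.0755),-3),("rd",.024*np.c_[np.cos(an),np.sin(an)],(.464,-.0465),0),("ob",q(.036,.064),(.4603,.195),-61.4)):
    for name,(c,g) in zip(("top","side"),G):
        def cost(p):
            P=R.from_euler("xyz",[p[3],p[4],np.radians(yaw)+p[5]]).apply(np.c_[o,np.full(len(o),.026)])+[xy[0]+p[0],xy[1]+p[1],.042+p[2]]
            uv=proj(c,P).astype(np.float32); return -cv2.remap(g,uv[:,:1].copy(),uv[:,1:].copy(),1).mean()
        r=DE(cost,[(-.004,.004)]*2+[(-.003,.012) if name=="side" else (-1e-6,1e-6)]+[(-.25,.25)]*2+[(-.1,.1)],seed=1,maxiter=80)
        print(n,name,"mm",(r.x[:3]*1e3).round(1),"deg",np.degrees(r.x[3:]).round(1),round(-r.fun,1),"flat:",round(-cost([r.x[0],r.x[1],0,0,0,0]),1))
E
```

```text
sq top mm [-3.5 -1.1 -0. ] deg [-1.   6.4  1.1] 140.6 flat: 115.3
sq side mm [ 3.8 -3.9 11.9] deg [ 14.3 -12.1   4.9] 129.9 flat: 64.6
rd top mm [-3.9  3.9 -0. ] deg [11.6  8.  -1.1] 168.4 flat: 102.5
rd side mm [-3.8  3.2  2.1] deg [-3.7  5.7  3.6] 105.0 flat: 100.1
ob top mm [-3.9 -4.   0. ] deg [-11.2  -1.4   1.1] 132.9 flat: 106.1
ob side mm [ 4.   1.5 -2.5] deg [ 6.4 -3.2  5.7] 150.3 flat: 117.2
```

That fit is ill-conditioned (one outline per view, internal groove edges). I use the silhouette hull of the whole head instead, fitted jointly in both views.

```bash
cat > seat.py <<'E'
from h import *
from scipy.optimize import differential_evolution as DE
def mk(c):
    g=cv2.GaussianBlur(cv2.cvtColor(c["frame"],cv2.COLOR_RGB2GRAY).astype(np.float32),(0,0),.8); return np.minimum(np.hypot(cv2.Sobel(g,5,1,0),cv2.Sobel(g,5,0,1)),150)
an=np.linspace(0,2*np.pi,40); q=lambda w,h:np.array([[w,h],[w,-h],[-w,-h],[-w,h]])/2
O={"sq":q(.044,.044),"rd":.024*np.c_[np.cos(an),np.sin(an)],"ob":q(.036,.064)}
def fit(items,cams):
    G=[(c,mk(c)) for c in cams]
    for n,xy,yaw in items:
        o=O[n]; B=np.r_[np.c_[o,0*o[:,0]],np.c_[o,0*o[:,0]+.026]]
        def cost(p):
            P=R.from_euler("xyz",[p[3],p[4],np.radians(yaw)+p[5]]).apply(B)+[xy[0]+p[0],xy[1]+p[1],.042+p[2]]; s=0
            for i,(c,g) in enumerate(G):
                h=cv2.convexHull(proj(c,P).astype(np.float32))[:,0]; h=np.r_[h,h[:1]]
                L=np.r_[0,np.cumsum(np.hypot(*np.diff(h,axis=0).T))]; t=np.linspace(0,L[-1],120)
                uv=np.c_[np.interp(t,L,h[:,0]),np.interp(t,L,h[:,1])].astype(np.float32)
                s-=cv2.remap(g,uv[:,:1].copy(),uv[:,1:].copy(),1).mean()
            return s
        for lab,tl in(("flat",1e-6),("tilt",.25)):
            r=DE(cost,[(-.006,.006)]*2+[(-.006,.015)]+[(-tl,tl)]*2+[(-.15,.15)],seed=1,maxiter=100)
            print(n,lab,"mm",(r.x[:3]*1e3).round(1),"deg",np.degrees(r.x[3:]).round(1),round(-r.fun,1))
E
python3 - <<'E'
from seat import *
print("before"); fit([("rd",(.5844,.0762),0),("sq",(.46,.195),-3),("ob",(.4644,-.0468),-61.4)],[np.load(f"{n}0.npy",allow_pickle=True).item() for n in("top","side")])
print("after"); fit([("sq",(.5845,.0755),-3),("rd",(.464,-.0465),0),("ob",(.4603,.195),-61.4)],[grab_frame("top"),grab_frame("side")])
E
```

```text
before
rd flat mm [ 0.4 -0.9 -2.5] deg [-0.  -0.   2.2] 257.6
rd tilt mm [ 1.8  0.7 -1.9] deg [ 4.5 -6.8  0.1] 270.4
sq flat mm [-0.5  1.7 -1.6] deg [-0.  -0.  -2.8] 215.7
sq tilt mm [-0.7  4.8 -1.7] deg [11.   2.6 -2.3] 228.2
ob flat mm [ 0.3 -1.1 -1.8] deg [-0.  -0.   1.7] 237.1
ob tilt mm [ 0.3 -1.9 -1.1] deg [-0.9 -5.2  3.1] 238.2
after
sq flat mm [ 0.8 -0.6 -2.1] deg [0.  0.  0.1] 241.3
sq tilt mm [ 1.8  1.2 -2.5] deg [ 6.5 -4.7  0.9] 248.7
rd flat mm [-0.6 -2.1 -0.7] deg [-0.  -0.  -2.6] 253.8
rd tilt mm [-0.2 -2.1 -0.8] deg [ 0.2 -1.4 -2.6] 253.9
ob flat mm [ 0.1  0.4 -0.7] deg [ 0.   0.  -1.4] 214.8
ob tilt mm [ 0.7  2.7 -1.1] deg [ 4.7  6.3 -0.7] 224.2
```

Heights after the moves match the seated heights before them (-2.1, -0.7 and -0.7 mm against -1.6 to -2.5 mm, within calibration). The tilt fits show the same noise as before the moves. All three anvils are seated, so I hand in.

```bash
python3 -c "
from bench import job; print(job.hand_in())"
```

```text
the job is handed in; nothing more can be done
None
```

The job is handed in: round, square and oblong anvils are each in their matching holder and, by the camera fits and the force readings on insertion, fully seated; the triangular holder is empty, the bystanders look unmoved, and it took about 30 s of the 88 s allowed.

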